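# Hold the UV wand over the phone's number keys

### The job

Disinfect the number keys of the beige desk phone: lift the hand-held UV wand out of its charging dock, bring it across without knocking over or shifting the glove and mask cartons or the pump bottle, and hold it lamp side down about 2 cm above the keys, centred on them, with its length running up the phone along the key columns and its underside parallel to the sloping face. Neither the wand nor the robot may touch either phone. Finish while still holding the wand steady there in the gripper: do not put it down or let go.

Things in the scene. Friction and masses are not known exactly. Their poses are not given: they have to be found in the camera images.
- wand: UV wand, loose, 0.26 kg, level in the dock, lamp down. Origin: centre of the violet lamp window (162 x 36) in its flat underside. +x: along the wand towards the head's free end; +z: out of its back (up in the dock). White head, blue stripe on the back: 180 long (x -90 to 90), 48 wide, z 0 to 26. Grey handle: x -90 to -201, 34 wide, z 0 to 26, small end loop to x -209.
- wand_grip (a point): Near the wand's centre of mass (within 4), inside the head: x -42, y 0, z 13 in the wand's frame, axes as the wand's. Best place to grip, from above across the 48 mm width.
- dock: Black charging dock, fixed. Origin: centre of its underside; axes as the wand's. Plate 200 x 90, 10 high; two saddles 22 long, at x 85 and -85, carry the wand's underside 30 above the desk (wand origin at dock x 42, y 0). Each has lips on both sides of the wand, 3 clear of it, 6 thick, rising 11 above its underside; between the saddles its sides are free. Lift it straight up.
- beige_phone: Beige desk phone, fixed: 222 long, 190 wide, face sloping up 0.17 rad from a front edge 28 high to a back edge 66 high. Origin: centre of its underside; +x from its front (user's side) to its back, +y to its left. Handset in its cradle along the left (y 37 to 87), top 43 above the face; display at the back right. It may stand left or right of the black phone.
- beige_keys: The number keys of the beige phone, 12 keys in 4 rows and 3 columns, 71 x 57. Origin: centre of the block, at the level of the key tops, 4 above the face; it lies at x -36, y -30, z +45 in the phone's frame. +x runs up the sloping face along the key columns, +y to the phone's left, +z square out of the face.
- black_phone: The black desk phone, fixed, of the same size and layout but sloping 0.22 rad (back edge about 77 high). Not to be touched. Origin and axes as for the beige phone.
- glove_low: Lower carton of a stack of two glove cartons, white and blue, 240 x 120 x 70 high (x, y, z), loose. Origin: centre of its underside.
- glove_top: Upper glove carton, the same size, loose on the lower one: the stack is 140 high. Origin: centre of its underside.
- mask_box: Mask carton, pale teal, 185 x 100 x 100 high (x, y, z), loose, standing beyond the glove cartons in the same row between dock and phones. Origin: centre of its underside.
- pump_bottle: Hand-gel pump bottle, 64 diameter, 193 high, nozzle towards -x, loose, behind the phones. Origin: centre of its underside.
Mind the look-alikes: they are no part of the job. What is shaped like the mask_box but pink or red is not meant.

How it is judged:
By the outcome, as a careful person would: the job done as asked, in the order asked, and still so for the second after the job is handed in, while the arm keeps its last pose, push and grip.
It also fails if it takes over 43 s, if anything falls off the work surface, if the arm or the gripper's body presses on something with over 40 N, if the wrist force passes 120 N, or if a joint passes its speed limit or range.

### The arm

A 6-joint arm with a two-finger parallel gripper is mounted at the origin on the work surface. World frame = base frame: x ahead of the robot, y to its left, z up, the work surface at z = 0. Lengths are in m, angles in rad, forces in N, time in s.
With the tool pointing down it reaches from about 0.25 to 0.775 m from the base axis. Payload 4 kg.
Tool frame: the origin (TCP) lies midway between the tips of the shut fingers; the grasp point (between the pads) lies 19 mm behind it (robot.tcp_to_grasp is the z of the grasp point in the tool frame, in m); z points along the fingers, y is the line along which they close (so a half turn about z gives the same grasp; the last joint's range is limited). The gripper opens to 94 mm and grips with 3 to 60 N. Pads are 16 mm wide; open, the fingers measure 119 mm over their backs; the gripper's body (75 mm by 177 mm) begins 78 mm behind the grasp point.
Start: joints at [-1.206, 0.087, 1.371, -0, 1.684, -0.103], TCP at [0.248, -0.491, 0.206] pointing down, gripper open.
Joint ranges: [-3.1, 3.1], [-0.76, 2.03], [0.27, 2.55], [-1.08, 4.22], [0.17, 2.65], [-2.57, 2.57]. Speed limits (rad/s): [2.79, 2.79, 3.14, 3.14, 3.14, 3.14].

### API

Orientations are given as [roll, pitch, yaw] about the fixed x, y, z axes, in that order (R = Rz(yaw) Ry(pitch) Rx(roll)).
In Python, from bench import robot gives the robot as it stands. The module is installed in compiled form; this text tells all that it offers.
- The arm moves only by the tool move_arm, never from a script. Its argument "motion" is one flat list of numbers, 7 for each row, row after row: the turn, a rotation vector about the tool's x, y, z in units of 45 degrees (1.0 is 45 degrees), then the shift along the tool's x, y, z in units of 100 mm (1.0 is 100 mm), then the opening, from 0 (shut) to 1 (fully open). A call has 1 to 12 rows; each row shifts and turns the commanded pose from where the row before left it, along the tool's axes as they then stand; what a row does not reach is not made up. A row lasts 1/12 s, in which the tool goes at most 41.7 mm and 7.16 degrees, less where a joint would pass 70% of its speed; a pose out of reach is approached as far as the arm can. A call with a number of a shift or a turn outside -1 to 1 is refused whole. A call with a gripper value outside its range is refused whole. The fingers move at their own pace and stop on an object; the grip force is fixed at half the most. Time passes only in rows, so rows that do not move let the fingers close. It gives the time, the measured TCP pose, the force, the opening and the grip force at its end, in the units of the state.
- robot.get_obs(): the state, without advancing time (a new reading comes with each control period).
- robot.snapshot(name): name is "scene" or "side" or "wrist"; returns the picture (480x640x3 uint8, red, green, blue); there is no depth.
- robot.get_calibration(name): a dict with "fx", "fy", "cx", "cy" (pixels), "R" (3x3) and "t" (3): a world point X has camera coordinates R X + t. Camera axes: x right, y down, z forward; pixel columns grow to the right and rows downward; lengths in m; the calibration is good to about 2 mm. The wrist camera is an equidistant fisheye: a pixel r from the principal point sees the ray r / f radians off the axis. A picture is of the moment at which its call begins: read the wrist's pose just before it. get_calibration takes no time and is no camera call; for the wrist camera it gives the pose at the moment of the call.
- robot.close_job(): hands the job in; it is judged then, once.
The state is a dict: "time": time; "joint_positions": joint angles; "qvel": joint speeds; "joint_torque": joint torques, N m; "tool_pos": TCP position; "ee_rot": TCP orientation; "wrist_force": force on the tool from outside, world axes, zero at the start; "wrist_torque": the same for the moment, N m; "width": finger opening in m; "finger_force": force on a finger pad.
Only numpy, scipy, OpenCV 4.12 (cv2) and the standard library are available. Lean on these libraries where they do the work, as an engineer would, in place of code of your own. Each camera call takes 0.05 s, during which the arm holds its last target. There are 200 camera calls.

## Working session

There is one attempt and no reset: what is moved stays moved. The work goes in short steps, Python scripts to look and compute and a tool call to move; the robot and the scene stay as the last step left them, time stands still between calls to the robot, and variables do not carry over. Pictures are saved under pics/ and viewed, at most 10 in all, crops included, and the job is handed in when it is done.

Besides the shell and the picture viewer there is one more tool, called after "Emit:" as name(argument=value, ...) on one line, values as JSON. move_arm: Moves the arm, as the interface text tells. Shifts and turns lie within -1 to 1; 1 stands for 100 mm of shift or 45 degrees of turn. Its arguments: {"type":"object","properties":{"motion":{"type":"array","items":{"type":"number"}}},"required":["motion"]}

```bash
mkdir -p pics; python3 - <<'E'
from bench import robot
import cv2,numpy as np,pickle
d={}
for n in("scene","side","wrist"):
    c=robot.get_calibration(n);im=robot.snapshot(n);d[n]=(c,im)
    cv2.imwrite(f"pics/{n}0.png",im[:,:,::-1]);print(n,c["fx"],c["cx"],c["cy"],np.round(np.array(c["R"]),3).tolist(),np.round(c["t"],3))
pickle.dump(d,open("d0.pkl","wb"))
o=robot.get_obs();print(o["time"],o["tool_pos"],o["ee_rot"],o["width"],robot.tcp_to_grasp)
E
```

```text
scene 450.3127308986611 314.85216362484937 237.64453378796284 [[0.786, 0.618, 0.014], [0.479, -0.594, -0.647], [-0.391, 0.515, -0.762]] [-0.492 -0.27   1.5  ]
side 575.5898722976444 324.8901525802184 248.18460560982254 [[-0.898, -0.441, -0.002], [-0.317, 0.648, -0.693], [0.307, -0.621, -0.721]] [0.524 0.26  1.269]
wrist 371.64829954431775 317.3765223968983 243.75986056959457 [[0.45, -0.893, -0.003], [-0.863, -0.435, 0.257], [-0.23, -0.113, -0.967]] [-0.549 -0.025  0.392]
0.15 [ 0.24784375 -0.49054384  0.20457819] [-3.13991941e+00 -1.57640004e-04  4.67750407e-01] 0.09405831682736641 -0.0188
```

View pics/scene0.png

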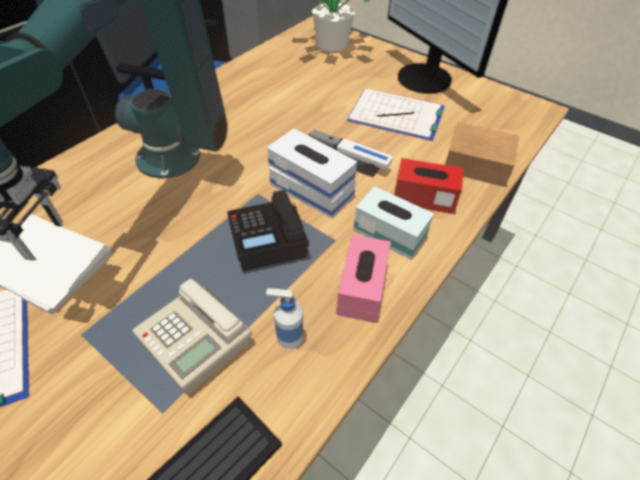

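View pics/side0.png

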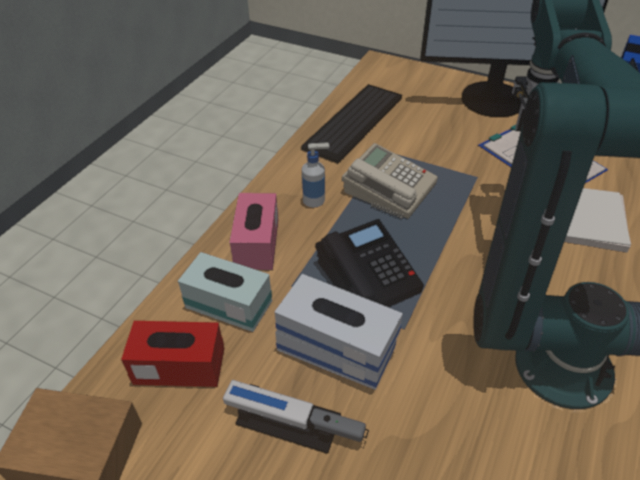

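View pics/wrist0.png

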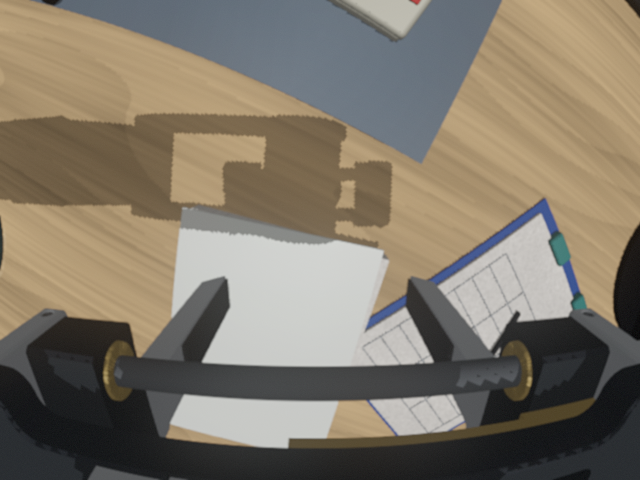

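The scene view shows the wand (white head, blue stripe) at about (355,150) behind the glove stack (312,170). The beige phone is at (190,335) and the black one at (268,230). The side view shows the wand at (290,410), the glove stack at (335,330), the teal mask box at (225,290), and the beige phone at (390,180).

Candidates:
- **Wand:** there is only one, at side (290,410). The pen on the clipboard at scene (395,113) is not it.
- **Phone:** beige at scene (190,335) is the target. Black at (268,230) is not.
- **Mask box:** teal at scene (393,220) is the one meant. Red (430,185) and pink (364,277) are look-alikes.

Next I take one composite close crop to check.

```bash
cat > h.py <<'E'
import numpy as np,cv2
def ray(c,p):
    R=np.array(c["R"]);t=np.array(c["t"]);d=R.T@np.array([(p[0]-c["cx"])/c["fx"],(p[1]-c["cy"])/c["fy"],1]);return -R.T@t,d/np.linalg.norm(d)
def fray(c,p):
    R=np.array(c["R"]);t=np.array(c["t"]);u=np.array([p[0]-c["cx"],p[1]-c["cy"]]);r=np.hypot(*u);a=r/c["fx"]
    d=R.T@np.array([*(u/max(r,1e-9)*np.sin(a)),np.cos(a)]);return -R.T@t,d
def plane(r,z): o,d=r;return o+d*(z-o[2])/d[2]
def tri(*rs):
    A=sum(np.eye(3)-np.outer(d,d) for o,d in rs);b=sum((np.eye(3)-np.outer(d,d))@o for o,d in rs);X=np.linalg.solve(A,b)
    return X,max(np.linalg.norm(np.cross(X-o,d)) for o,d in rs)
def proj(c,X):
    q=np.array(c["R"])@X+np.array(c["t"]);return q[:2]/q[2]*c["fx"]+[c["cx"],c["cy"]]
E
python3 - <<'E'
import pickle,cv2,numpy as np
from h import *
d=pickle.load(open("d0.pkl","rb"))
def crop(n,x,y,w,h): return cv2.resize(d[n][1][y:y+h,x:x+w,::-1],(400,300),interpolation=cv2.INTER_CUBIC)
im=np.vstack([np.hstack([crop("scene",296,115,120,90),crop("side",215,370,160,120)]),np.hstack([crop("scene",125,275,136,102),crop("side",335,138,112,84)])])
cv2.imwrite("pics/comp.png",im)
C=d["scene"][0];S=d["side"][0]
rs=lambda p:ray(C,p); rd=lambda p:ray(S,p)
for n,(p,z) in {"gl":([(299,131),(268,151),(329,184),(355,162)],.14),"mask":([(371,189),(356,212),(412,234),(433,206)],.1)}.items():
    print(n,[np.round(plane(rs(q),z)[:2],3).tolist() for q in p])
for n,(p,z) in {"gl":([(300,278),(278,312),(391,352),(402,317)],.14),"mask":([(197,256),(182,288),(253,314),(270,286)],.1)}.items():
    print(n,"side",[np.round(plane(rd(q),z)[:2],3).tolist() for q in p])
for n,z in (("scene",.056),("side",.056)):
    m=d[n][1].astype(int);k=((m[:,:,2]-m[:,:,0]>60)).astype(np.uint8)
    N,_,st,ce=cv2.connectedComponentsWithStats(k)
    print(n,[(st[i].tolist()) for i in range(1,N) if st[i,4]>25])
E
```

```text
gl [[0.373, 0.24], [0.364, 0.11], [0.585, 0.11], [0.588, 0.23]]
mask [[0.665, 0.204], [0.683, 0.103], [0.84, 0.13], [0.834, 0.254]]
gl side [[0.579, 0.133], [0.576, 0.236], [0.329, 0.224], [0.34, 0.134]]
mask side [[0.848, 0.149], [0.821, 0.246], [0.64, 0.238], [0.646, 0.154]]
scene [[214, 61, 9, 6, 37], [152, 79, 17, 13, 144], [131, 83, 14, 12, 80], [433, 117, 7, 12, 29], [354, 146, 33, 14, 102], [245, 235, 28, 12, 172], [4, 301, 24, 103, 460], [282, 301, 12, 7, 58]]
side [[629, 35, 11, 10, 86], [623, 52, 17, 12, 133], [231, 387, 55, 22, 408]]
```

View pics/comp.png

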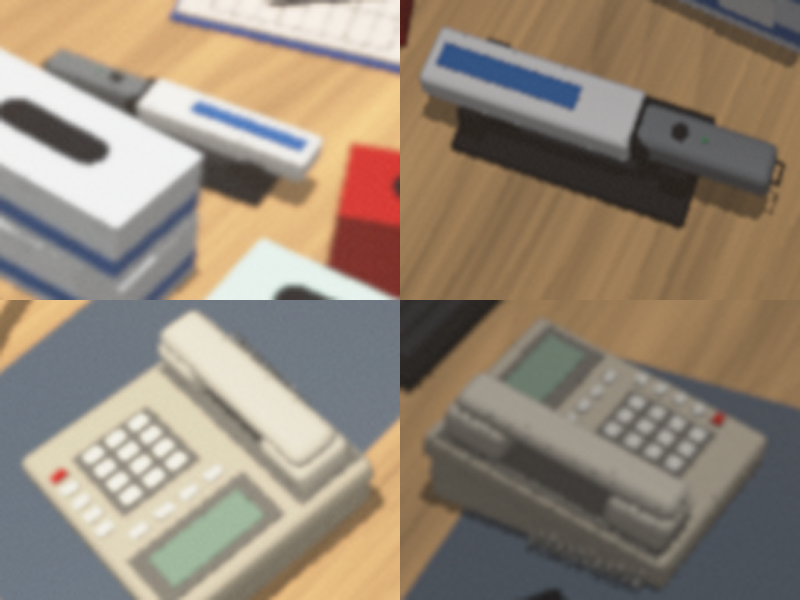

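The composite confirms the wand: white head with blue stripe, grey handle. In the scene view the head's free end is at about (392,160); in the side view it is at (225,395). The beige keypad centre is at scene (171,330) and side (394,178). I triangulate these points.

```bash
python3 - <<'E'
import pickle,cv2,numpy as np
from h import *
d=pickle.load(open("d0.pkl","rb"));C=d["scene"][0];S=d["side"][0]
sc=lambda p:(296+p[0]/3.3333-.35,115+p[1]/3.3333-.35); sd=lambda p:(215+(p[0]-400)/2.5-.3,370+p[1]/2.5-.3)
kc=lambda p:(125+p[0]/2.941-.33,275+(p[1]-300)/2.941-.33); kd=lambda p:(335+(p[0]-400)/3.571-.36,138+(p[1]-300)/3.571-.36)
def T(n,a,b):
    X,e=tri(ray(C,a),ray(S,b));print(n,np.round(X,4),"res",round(e,4));return X
K=[T(n,kc(a),kd(b)) for n,a,b in [("BL",(193,462),(603,435)),("BR",(127,513),(637,388)),("FL",(147,408),(680,475)),("FR",(77,458),(714,432))]]
BL,BR,FL,FR=K;x=(BL+BR-FL-FR)/2;y=(BL+FL-BR-FR)/2
print("keys c",np.mean(K,0),"len",np.linalg.norm(x),np.linalg.norm(y),"yaw",np.arctan2(x[1],x[0]),np.arctan2(-y[0],y[1]),"slope",np.arctan2(x[2],np.hypot(*x[:2])))
T("wand far a",sc((322,138)),sd((424,80)));T("wand far b",sc((322,138)),sd((443,28)))
def rect(n,x,y,w,h):
    m=d[n][1].astype(int)[y:y+h,x:x+w];k=((m[:,:,2]-m[:,:,0]>60)).astype(np.uint8)
    pts=cv2.findNonZero(k).reshape(-1,2)+[x,y]
    r=cv2.minAreaRect(pts.astype(np.float32));print(n,r);M=pts.mean(0);u=np.linalg.svd(pts-M,full_matrices=False)[2][0];s=(pts-M)@u;
    e=sorted([M+u*(s.max()),M+u*(s.min())],key=lambda q:q[0]);return M,e
m1,e1=rect("scene",350,142,42,22);m2,e2=rect("side",225,380,65,32)
T("stripe mid",m1,m2);f=T("stripe far",e1[1],e2[0]);g=T("stripe near",e1[0],e2[1]);v=f-g;print("yaw",np.arctan2(v[1],v[0]),np.linalg.norm(v))
for n in((C,e1),(S,e2)):
    a,b=[plane(ray(n[0],q),.056) for q in n[1]];w=a-b;print(np.round(a,4),np.round(b,4),np.arctan2(w[1],w[0]))
# handle end loop & pts on side view
for nm,p in [("loop",(783,160)),("far corner",(443,28)),("far c2",(424,80)),("headnear",(645,95)),("headnear2",(628,150))]: print(nm,np.round(plane(ray(S,sd(p)),.056),4))
E
```

```text
BL [ 0.5689 -0.399   0.0428] res 0.0033
BR [ 0.5648 -0.461   0.0481] res 0.0043
FL [ 0.4982 -0.3873  0.0355] res 0.0035
FR [ 0.4913 -0.4515  0.0355] res 0.0026
keys c [ 0.53081754 -0.42469707  0.04048394] len 0.07357465915604061 0.06335298629912618 yaw -0.14591099865521467 -0.08687963777139508 slope 0.1361059989670715
wand far a [0.6049 0.4223 0.0475] res 0.003
wand far b [0.6126 0.3896 0.0722] res 0.01
scene ((370.08758544921875, 152.25912475585938), (33.83256149291992, 2.9902515411376953), 19.98310661315918)
side ((258.2180480957031, 397.2837829589844), (55.73665237426758, 7.320634841918945), 16.927513122558594)
stripe mid [0.5447 0.3865 0.0546] res 0.0019
stripe far [0.6011 0.3942 0.0555] res 0.0001
stripe near [0.4878 0.3784 0.0548] res 0.0015
yaw 0.13826132090238827 0.11434309408319872
[0.4899 0.3779 0.056 ] [0.6014 0.3937 0.056 ] -3.00147606315419
[0.6008 0.3944 0.056 ] [0.4862 0.3782 0.056 ] 0.14029627454540325
loop [0.3147 0.3606 0.056 ]
far corner [0.6105 0.3777 0.056 ]
far c2 [0.5986 0.4244 0.056 ]
headnear [0.4343 0.3585 0.056 ]
headnear2 [0.425  0.4055 0.056 ]
```

Emit:
move_arm(motion=[0,0,0,0,0,-0.3,1,0,0,0,0,0,-0.3,1,0,0,0,0,0,-0.3,1,0,0,0,0,0,-0.3,1,0,0,0,0.2,-0.25,0,1,0,0,0,0.25,-0.3,0,1,0,0,0,0.25,-0.3,0,1,0,0,0,0.25,-0.3,0,1,0,0,0,0.25,-0.3,0,1,0,0,0,0.25,-0.3,0,1,0,0,0,0.25,-0.3,0,1,0,0,0,0.25,-0.3,0,1])

```text
time: 1.15
tool_pos: [0.3159, -0.1914, 0.3252]
ee_rot: [3.142, -0.0, 0.467]
wrist_force: [1.7, -0.8, 0.2]
width: 0.0942
finger_force: 0.0
```

Emit:
move_arm(motion=[0,0,0,0.25,-0.3,0,1,0,0,0,0.25,-0.3,0,1,0,0,0,0.25,-0.3,0,1,0,0,0,0.25,-0.3,0,1,0,0,0,0.25,-0.3,0,1,0,0,0,0.25,-0.3,0,1,0,0,0,0.25,-0.3,0,1,0,0,0,0.25,-0.3,0,1,0,0,0,0.25,-0.3,0,1,0,0,0,0.25,-0.3,0,1,0,0,0,0.25,-0.3,0,1,0,0,0,0.25,-0.3,0,1])

```text
time: 2.15
tool_pos: [0.4213, 0.2655, 0.3251]
ee_rot: [3.141, 0.0, 0.468]
wrist_force: [0.5, -0.5, -0.4]
width: 0.0939
finger_force: 0.0
```

Emit:
move_arm(motion=[0,0,0,0.25,-0.3,0,1,0,0,0,0.25,-0.3,0,1,0,0,0,0.15,-0.3,0,1,0,0,0.1,0,0,0,1,0,0,0.1,0,0,0,1,0,0,0.1,0,0,0,1,0,0,0.1,0,0,0,1,0,0,0.02,0,0,0,1,0,0,0,0,0,0,1])

```text
time: 2.9
tool_pos: [0.4389, 0.373, 0.325]
ee_rot: [3.141, 0.001, 0.139]
wrist_force: [0.6, -1.0, 0.1]
width: 0.094
finger_force: 0.0
```

```bash
cat > shot.py <<'E'
import sys,cv2,pickle,numpy as np
from bench import robot
def shot(tag):
    o=robot.get_obs();c=robot.get_calibration("wrist");im=robot.snapshot("wrist");cv2.imwrite(f"pics/{tag}.png",im[:,:,::-1]);pickle.dump((c,im),open(tag+".pkl","wb"))
    print(round(o["time"],2),np.round(o["tool_pos"],4),np.round(o["ee_rot"],4),np.round(o["joint_positions"],3),np.round(o["wrist_force"],1),round(o["width"],4));return c,im
if __name__=="__main__": shot(sys.argv[1])
E
python3 shot.py w1
```

```text
2.9 [0.4389 0.373  0.325 ] [3.1412e+00 7.0000e-04 1.3910e-01] [ 0.606  0.156  1.059 -0.     1.927  2.038] [ 0.6 -1.   0.1] 0.094
```

View pics/w1.png

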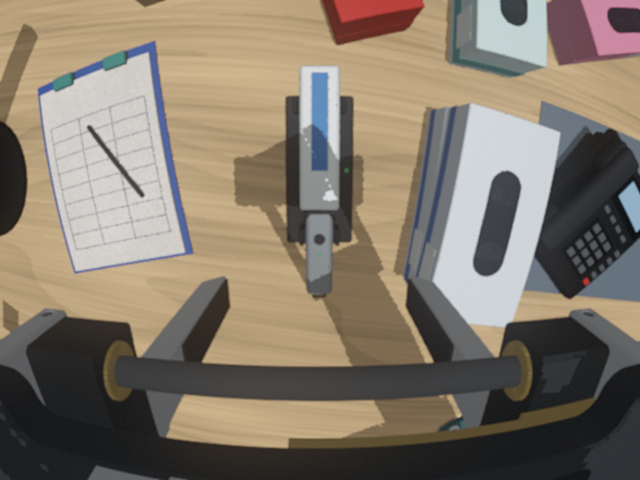

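The wrist view shows the wand nearly vertical in the picture. The head runs from far edge row 67 to near edge row 210, columns 301–339, and the end loop is at (318,295). The glove stack is well clear on the right. I take a second view from lower down.

Emit:
move_arm(motion=[0,0,0,0.12,0,0.3,1,0,0,0,0.12,0,0.3,1,0,0,0,0.12,0,0.3,1,0,0,0,0,0,0,1,0,0,0,0,0,0,1])

```text
time: 3.37
tool_pos: [0.4737, 0.3771, 0.2331]
ee_rot: [3.139, 0.005, 0.138]
wrist_force: [-0.8, -0.0, 0.9]
width: 0.0939
finger_force: 0.0
```

```bash
python3 shot.py w2; python3 - <<'E'
import pickle,cv2,numpy as np
from h import *
R={}
for t in("w1","w2"):
    c,im=pickle.load(open(t+".pkl","rb"));m=im.astype(int)
    k=((m[:,:,2]-m[:,:,0])>50).astype(np.uint8);k[:,:270]=0;k[:,380:]=0
    N,l,st,ce=cv2.connectedComponentsWithStats(k);i=1+np.argmax(st[1:,4]);print(t,st[i])
    pts=np.argwhere(l==i)[:,::-1];r=cv2.minAreaRect(pts.astype(np.float32));b=cv2.boxPoints(r);b=b[np.argsort(b[:,1])]
    far,near=b[:2].mean(0),b[2:].mean(0)
    g=im.mean(2)
    # head edges by column gradient along rows inside the stripe range
    y0,y1=int(st[i,1]),int(st[i,1]+st[i,3]);E=[]
    for y in range(y0+8,y1-5,8):
        gx=np.gradient(cv2.GaussianBlur(g,(5,5),0)[y]);cx=int(pts[pts[:,1]==y][:,0].mean())
        a=cx-60+np.argmax(gx[cx-60:cx-14]);e=cx+14+np.argmin(gx[cx+14:cx+60]);E.append((a,e,y))
    print(E)
    R[t]=(c,far,near,E)
c1,f1,n1,_=R["w1"];c2,f2,n2,_=R["w2"]
for a,b in((f1,f2),(n1,n2)): print(tri(fray(c1,a),fray(c2,b)))
for t in R:
    c,f,n,E=R[t];print(t,np.round(plane(fray(c,f),.056),4),np.round(plane(fray(c,n),.056),4))
    for a,e,y in E[::3]: print(np.round(plane(fray(c,(a,y)),.056)[:2],4),np.round(plane(fray(c,(e,y)),.056)[:2],4))
E
python3 - <<'E'
import cv2
im=cv2.imread("pics/w2.png");cv2.imwrite("pics/w2c.png",cv2.resize(im[0:420,220:420],(380,798)) [:600])
E
```

```text
3.37 [0.4737 0.3771 0.2331] [3.1391 0.0054 0.1381] [0.579 0.214 1.174 0.    1.76  2.011] [-0.8 -0.   0.9] 0.0939
w1 [ 312   73   16   97 1452]
[(np.int64(301), np.int64(338), 81), (np.int64(301), np.int64(338), 89), (np.int64(299), np.int64(339), 97), (np.int64(299), np.int64(339), 105), (np.int64(299), np.int64(339), 113), (np.int64(299), np.int64(339), 121), (np.int64(299), np.int64(339), 129), (np.int64(299), np.int64(339), 137), (np.int64(299), np.int64(339), 145), (np.int64(299), np.int64(339), 153), (np.int64(299), np.int64(339), 161)]
w2 [ 309   88   20  123 2318]
[(np.int64(295), np.int64(342), 96), (np.int64(295), np.int64(342), 104), (np.int64(295), np.int64(342), 112), (np.int64(293), np.int64(343), 120), (np.int64(293), np.int64(344), 128), (np.int64(293), np.int64(344), 136), (np.int64(293), np.int64(343), 144), (np.int64(293), np.int64(343), 152), (np.int64(293), np.int64(343), 160), (np.int64(294), np.int64(343), 168), (np.int64(294), np.int64(343), 176), (np.int64(294), np.int64(343), 184), (np.int64(294), np.int64(343), 192), (np.int64(294), np.int64(343), 200)]
(array([0.60670375, 0.39416541, 0.03875675]), np.float64(0.00012952773943038))
(array([0.48746456, 0.3777515 , 0.05672342]), np.float64(0.0001797840917304791))
w1 [0.6033 0.3937 0.056 ] [0.4874 0.3776 0.056 ]
[0.5905 0.414 ] [0.5966 0.3706]
[0.5609 0.4123] [0.5675 0.3653]
[0.532  0.4084] [0.5386 0.3613]
[0.5033 0.4045] [0.5099 0.3572]
w2 [0.604 0.394 0.056] [0.4873 0.3779 0.056 ]
[0.5934 0.4149] [0.5995 0.3711]
[0.5702 0.4136] [0.5766 0.3669]
[0.5474 0.4106] [0.5538 0.3637]
[0.5246 0.4066] [0.531  0.3604]
[0.5016 0.4037] [0.5081 0.357 ]
```

View pics/w2.png

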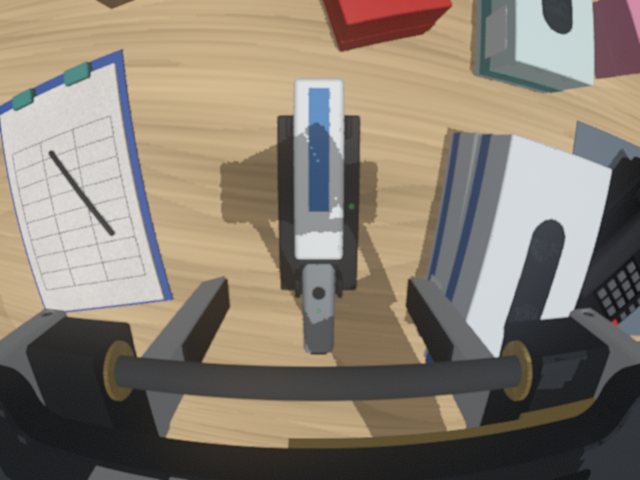

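```bash
python3 - <<'E'
import pickle,cv2,numpy as np
from h import *
O={}
for t,col,dc in(("w1",(305,335),292),("w2",(299,338),284)):
    c,im=pickle.load(open(t+".pkl","rb"));g=cv2.GaussianBlur(im.mean(2),(3,3),0)
    p=np.median(np.r_[[g[:,x] for x in (col[0],col[0]+2,col[1]-2,col[1])]],0);gr=np.gradient(p)
    far=45+np.argmax(gr[45:100]);lo=190;near=lo+np.argmin(gr[lo:290])
    q=np.gradient(np.median(g[:,dc-2:dc+3],1));df=80+np.argmin(q[80:140]);dn=220+np.argmax(q[220:310])
    mx=np.mean(col)
    f,n=fray(c,(mx,far)),fray(c,(mx,near));O[t]=(f,n)
    F,Nn=plane(f,.056),plane(n,.056)
    D1,D2=plane(fray(c,(dc,df)),.01),plane(fray(c,(dc,dn)),.01)
    print(t,far,near,np.round(F,4),np.round(Nn,4),np.linalg.norm(F-Nn),"dock",df,dn,np.round(D1,4),np.round(D2,4),np.linalg.norm(D1-D2),np.round((D1+D2)/2,4))
print(tri(O["w1"][0],O["w2"][0]),tri(O["w1"][1],O["w2"][1]))
E
```

```text
w1 66 210 [0.6121 0.3943 0.056 ] [0.4379 0.37   0.056 ] 0.17587236591565267 dock 96 242 [0.5767 0.426  0.01  ] [0.3807 0.4006 0.01  ] 0.19760688141200475 [0.4787 0.4133 0.01  ]
w2 80 259 [0.6118 0.3951 0.056 ] [0.438  0.3711 0.056 ] 0.175478717366659 dock 115 290 [0.5771 0.4272 0.01  ] [0.3804 0.4036 0.01  ] 0.19815254010692582 [0.4788 0.4154 0.01  ]
(array([0.61114916, 0.39459435, 0.06004462]), np.float64(0.00041607008106040274)) (array([0.43755558, 0.37048988, 0.05440634]), np.float64(0.0005166100573875581))
```

The lower wrist view agrees: the grip point is at about (0.484, 0.377), from the head ends and the dock centre, and the wand top is at z ≈ 0.056. I descend to just short of the grip and check.

Emit:
move_arm(motion=[0,0,0,0.1,0.01,0,1,0,0,0,0,0,0.25,1,0,0,0,0,0,0.25,1,0,0,0,0,0,0.25,1,0,0,0,0,0,0.25,1,0,0,0,0,0,0.2,1,0,0,0,0,0,0.2,1,0,0,0,0,0,0,1,0,0,0,0,0,0,1])

```text
time: 4.17
tool_pos: [0.4853, 0.3787, 0.0968]
ee_rot: [-3.141, -0.001, 0.138]
wrist_force: [-0.4, 0.0, 0.8]
width: 0.0938
finger_force: 0.0
```

Emit:
move_arm(motion=[0,0,0,-0.01,0.015,0.2,1,0,0,0,0,0,0.2,1,0,0,0,0,0,0.15,1,0,0,0,0,0,0.1,1,0,0,0,0,0,0.05,1,0,0,0,0,0,0,1,0,0,0,0,0,0,1])

```text
time: 4.75
tool_pos: [0.4849, 0.3773, 0.0271]
ee_rot: [-3.141, -0.002, 0.138]
wrist_force: [0.8, 0.8, 0.5]
width: 0.0941
finger_force: 0.0
```

Emit:
move_arm(motion=[0,0,0,0,0,0,0.3,0,0,0,0,0,0,0.3,0,0,0,0,0,0,0.3,0,0,0,0,0,0,0.3,0,0,0,0,0,0,0.3,0,0,0,0,0,0,0.3,0,0,0,0,0,0,0.3,0,0,0,0,0,0,0.3,0,0,0,0,0,0,0.3])

```text
time: 5.5
tool_pos: [0.4838, 0.3767, 0.0254]
ee_rot: [3.142, 0.0, 0.138]
wrist_force: [0.2, -0.1, 0.9]
width: 0.0475
finger_force: 30.0
```

Emit:
move_arm(motion=[0,0,0,0,0,0,0,0,0,0,0,0,-0.05,0,0,0,0,0,0,-0.1,0,0,0,0,0,0,-0.2,0,0,0,0,0,0,-0.3,0,0,0,0,0,0,-0.35,0,0,0,0,0,0,-0.35,0,0,0,0,0,0,-0.35,0,0,0,0,0,0,-0.35,0,0,0,0,0,0,-0.35,0,0,0,0,0,0,-0.2,0,0,0,0,0,0,0,0])

```text
time: 6.5
tool_pos: [0.4854, 0.3777, 0.2933]
ee_rot: [-3.136, -0.012, 0.138]
wrist_force: [-0.4, -0.5, -2.5]
width: 0.0478
finger_force: 30.0
```

```bash
python3 shot.py w3; python3 - <<'E'
import pickle,cv2,numpy as np
from h import *
d=pickle.load(open("d0.pkl","rb"))
print("bottle cap", tri(ray(d["scene"][0],(288,300)),ray(d["side"][0],(313,157))))
E
```

```text
6.5 [0.4854 0.3777 0.2933] [-3.1364 -0.0117  0.1379] [ 0.569  0.227  1.04  -0.     1.863  2.002] [-0.4 -0.5 -2.5] 0.0478
bottle cap (array([ 0.7426895 , -0.24831056,  0.15468386]), np.float64(0.0019369672774452273))
```

View pics/w3.png

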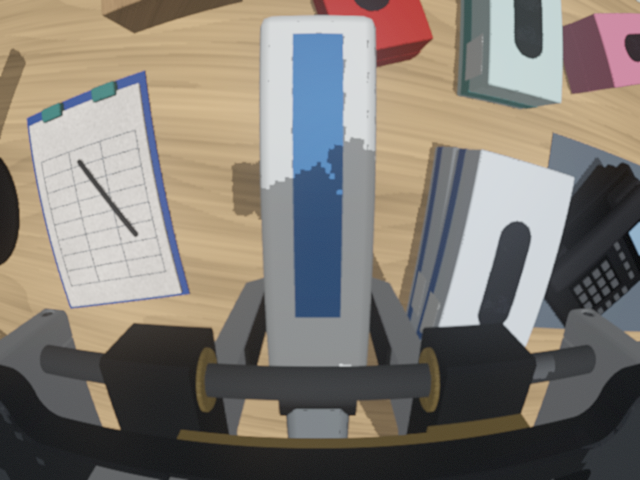

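The wand is held straight, between columns 262 and 375, with a wrist force of 2.5 N matching its weight. I carry it across at about z 0.3 to a place beside the beige phone.

Emit:
move_arm(motion=[0,0,0,-0.02,0.1,0,0,0,0,0,-0.04,0.2,0,0,0,0,0,-0.06,0.3,0,0,0,0,0,-0.06,0.3,0,0,0,0,0,-0.06,0.3,0,0,0,0,0,-0.06,0.3,0,0,0,0,0,-0.06,0.3,0,0,0,0,0,-0.06,0.3,0,0,0,0,0,-0.06,0.3,0,0,0,0,0,-0.06,0.3,0,0,0,0,0,-0.06,0.3,0,0,0,0,0,-0.06,0.3,0,0])

```text
time: 7.55
tool_pos: [0.4617, 0.0389, 0.2819]
ee_rot: [-3.141, 0.006, 0.138]
wrist_force: [0.8, -0.1, -2.6]
width: 0.0481
finger_force: 30.0
```

Emit:
move_arm(motion=[0,0,0,-0.06,0.3,0,0,0,0,0,-0.06,0.3,0,0,0,0,0,-0.06,0.3,0,0,0,0,0,-0.06,0.3,0,0,0,0,0,-0.06,0.3,0,0,0,0,0,-0.06,0.3,0,0,0,0,0,-0.06,0.3,0,0,0,0,0,-0.06,0.3,0,0,0,0,0,-0.06,0.3,0,0,0,0,0,-0.06,0.3,0,0,0,0,0,-0.04,0.2,0,0,0,0,0,-0.02,0.1,0,0])

```text
time: 8.55
tool_pos: [0.4416, -0.2972, 0.2812]
ee_rot: [-3.137, 0.006, 0.134]
wrist_force: [-0.6, 0.8, -3.3]
width: 0.0478
finger_force: 30.0
```

Emit:
move_arm(motion=[0,0,0.05,0,0,0,0,0,0,0.1,0,0,0,0,0,0,0.1,0,0,0,0,0,0,0.05,0,0,0,0,0,0,0,0,0,0,0,0,0,0,0,0,0,0])

```text
time: 9.05
tool_pos: [0.4432, -0.2943, 0.2837]
ee_rot: [-3.14, 0.003, -0.096]
wrist_force: [1.0, -0.2, -2.6]
width: 0.0476
finger_force: 30.0
```

```bash
python3 shot.py k1
```

```text
9.05 [ 0.4432 -0.2943  0.2837] [-3.1396e+00  2.8000e-03 -9.6000e-02] [-0.693  0.048  1.259  0.     1.838  0.974] [ 1.  -0.2 -2.6] 0.0476
```

View pics/k1.png

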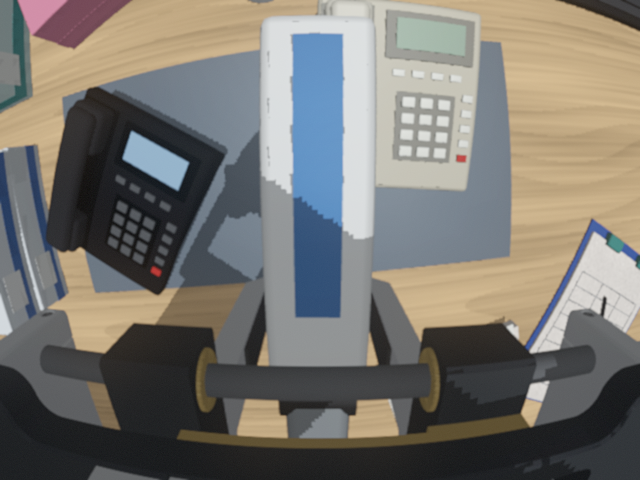

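The wrist view shows the 12 beige keys at columns 397–450, rows 95–160, with the red button at (461,158) on the front right. I move sideways 100 mm for a second view.

Emit:
move_arm(motion=[0,0,0,0.1,-0.2,0,0,0,0,0,0.1,-0.2,0,0,0,0,0,0.1,-0.2,0,0,0,0,0,0.1,-0.2,0,0,0,0,0,0,-0.2,0,0,0,0,0,0,0,0,0,0,0,0,0,0,0,0,0,0,0,0,0,0,0])

```text
time: 9.77
tool_pos: [0.4932, -0.1998, 0.2852]
ee_rot: [3.141, 0.001, -0.097]
wrist_force: [0.7, -0.5, -2.5]
width: 0.0474
finger_force: 30.0
```

```bash
python3 shot.py k2; cat > keys.py <<'E'
import pickle,cv2,numpy as np
from h import *
def keys(t,g0):
    c,im=pickle.load(open(t+".pkl","rb"));x,y,w,h=g0
    g=cv2.cvtColor(cv2.resize(im[y:y+h,x:x+w],None,fx=6,fy=6,interpolation=cv2.INTER_CUBIC),cv2.COLOR_RGB2GRAY)
    b=cv2.adaptiveThreshold(g,255,cv2.ADAPTIVE_THRESH_MEAN_C,cv2.THRESH_BINARY,81,-4)
    N,l,st,ce=cv2.connectedComponentsWithStats(b);ok=[]
    for i in range(1,N):
        if 1500<st[i,4]<8000 and .8<st[i,2]/st[i,3]<2.6 and st[i,4]>.6*st[i,2]*st[i,3]: ok.append((*((ce[i]+.5)/6-.5+[x,y]),st[i,4]))
    return c,np.array(ok)
E
python3 - <<'E'
from keys import *
c,k=keys("k1",(385,85,75,85));print(len(k));print(np.round(k,1).tolist())
m=np.array([0.53,-0.425,.045])
c2,im=pickle.load(open("k2.pkl","rb"));q=np.array(c2["R"])@m+np.array(c2["t"]);a=np.arctan2(np.hypot(*q[:2]),q[2]);uv=q[:2]/np.hypot(*q[:2])*a*c2["fx"]+[c2["cx"],c2["cy"]];print(uv)
x,y=(uv-[48,48]).astype(int);c,k=keys("k2",(x,y,96,96));print(len(k));print(np.round(k,1).tolist())
E
```

```text
9.77 [ 0.4932 -0.1998  0.2852] [ 3.141e+00  6.000e-04 -9.720e-02] [-4.910e-01  4.600e-02  1.258e+00 -1.000e-03  1.838e+00  1.177e+00] [ 0.7 -0.5 -2.5] 0.0474
12
[[408.4, 101.5, 4507.0], [426.3, 103.0, 4429.0], [443.7, 104.7, 4025.0], [407.3, 117.8, 4632.0], [425.1, 119.3, 4298.0], [442.3, 120.8, 4250.0], [406.2, 134.1, 4532.0], [423.9, 135.4, 4286.0], [440.9, 137.0, 4144.0], [404.9, 150.3, 4369.0], [422.4, 151.5, 4164.0], [439.3, 152.6, 4021.0]]
[498.95303125 168.11977748]
12
[[486.0, 142.5, 3777.0], [501.2, 144.3, 3479.0], [515.6, 146.2, 3254.0], [484.0, 158.0, 3833.0], [499.1, 159.6, 3487.0], [513.5, 161.0, 3256.0], [481.9, 173.2, 3723.0], [496.9, 174.4, 3405.0], [511.0, 175.9, 3165.0], [479.7, 188.1, 3565.0], [494.5, 189.1, 3276.0], [508.7, 190.2, 2957.0]]
```

```bash
cat > est.py <<'E'
from keys import *
c1,k1=keys("k1",(385,85,75,85));c2,k2=keys("k2",(450,120,96,96))
d=pickle.load(open("d0.pkl","rb"))
P=np.array([tri(fray(c1,a[:2]),fray(c2,b[:2]))[0] for a,b in zip(k1,k2)])
print("res",max(tri(fray(c1,a[:2]),fray(c2,b[:2]))[1] for a,b in zip(k1,k2)))
def fit(P):
    M=P.mean(0);i,j=np.mgrid[0:4,0:3];x=((1.5-i).ravel()[:,None]*(P-M)).sum(0)/15;y=((1-j).ravel()[:,None]*(P-M)).sum(0)/8
    print(np.round(M,4),"pitch x",np.linalg.norm(x).round(4),"y",np.linalg.norm(y).round(4),"yaw",np.arctan2(x[1],x[0]).round(4),np.arctan2(-y[0],y[1]).round(4),"slope",np.arctan2(x[2],np.hypot(*x[:2])).round(4));return M,x,y
fit(P)
# each view alone onto the sloped plane through z=.045 at centre
yaw=-.1
for c,k in((c1,k1),(c2,k2)):
  for it in range(4):
    M0=plane(fray(c,k[:,:2].mean(0)),.045);n=np.array([-np.sin(.17)*np.cos(yaw),-np.sin(.17)*np.sin(yaw),np.cos(.17)])
    Q=[];
    for a in k: o,v=fray(c,a[:2]);Q.append(o+v*((M0-o)@n)/(v@n))
    i=np.mgrid[0:4,0:3][0].ravel();Q=np.array(Q);x=((1.5-i)[:,None]*Q).sum(0);yaw=np.arctan2(x[1],x[0])
  fit(Q)
E
python3 est.py
```

```text
res 0.000159922343942547
[ 0.5314 -0.4243  0.0438] pitch x 0.0189 y 0.0209 yaw -0.1175 -0.1178 slope 0.17
[ 0.5314 -0.424   0.045 ] pitch x 0.0189 y 0.0209 yaw -0.1176 -0.1169 slope 0.17
[ 0.5314 -0.4237  0.045 ] pitch x 0.0189 y 0.021 yaw -0.1173 -0.1182 slope 0.17
```

The keys fit very well: centre (0.5314, −0.4239, 0.0447), yaw −0.1175, slope 0.170. I go above them and tilt.

Emit:
move_arm(motion=[0,0,0.026,-0.07,0.1,0,0,0,0,0,0,0.3,0,0,0,0,0,0,0.3,0,0,0,0,0,0,0.3,0,0,0,0,0,0,0.3,0,0,0,0,0,0,0.3,0,0,0,0,0,0,0.3,0,0,0,0,0,0,0.2,0,0,0,0,0,0,0.08,0,0,0,0.1,0,0,0,0,0,0,0.1,0,0,0,0,0,0,0.016,0,0,0,0,0])

```text
time: 10.82
tool_pos: [0.4584, -0.4156, 0.2852]
ee_rot: [-3.141, -0.17, -0.122]
wrist_force: [-0.4, -0.1, -2.9]
width: 0.0474
finger_force: 30.0
```

Emit:
move_arm(motion=[0,0,0,0,0,0.2,0,0,0,0,0,0,0.2,0,0,0,0,0,0,0.2,0,0,0,0,0,0,0.2,0,0,0,0,0,0,0.2,0,0,0,0,0,0,0.1,0,0,0,0,0,0,0,0,0,0,0,0,0,0,0,0,0,0,0,0,0,0])

```text
time: 11.57
tool_pos: [0.4799, -0.4182, 0.179]
ee_rot: [3.14, -0.171, -0.118]
wrist_force: [-1.0, -1.1, -3.0]
width: 0.0479
finger_force: 30.0
```

```bash
cat > go.py <<'E'
import numpy as np,cv2
from bench import robot
from scipy.spatial.transform import Rotation as Q
o=robot.get_obs();R=Q.from_euler("xyz",o["ee_rot"]);T=Q.from_euler("xyz",[np.pi,-.17,-.1175])
print(o["time"],np.round(o["tool_pos"],4),np.round(o["ee_rot"],4),"turn",np.round((R.inv()*T).as_rotvec()/(np.pi/4),4),"shift",np.round(R.inv().apply(np.array([.4877,-.4188,.0528])-o["tool_pos"])/.1,3))
E
python3 go.py
```

```text
11.5667 [ 0.4799 -0.4182  0.179 ] [ 3.1395 -0.1715 -0.1177] turn [ 0.0027 -0.0019 -0.0002] shift [-0.138 -0.005  1.257]
```

Emit:
move_arm(motion=[0,0,0,-0.14,0,0.2,0,0,0,0,0,0,0.2,0,0,0,0,0,0,0.2,0,0,0,0,0,0,0.2,0,0,0,0,0,0,0.15,0,0,0,0,0,0,0.05,0,0,0,0,0,0,0,0,0,0,0,0,0,0,0,0,0,0,0,0,0,0])

```text
time: 12.32
tool_pos: [0.4833, -0.4191, 0.0787]
ee_rot: [3.139, -0.173, -0.118]
wrist_force: [0.2, -0.5, -3.1]
width: 0.0476
finger_force: 30.0
```

```bash
python3 go.py; python3 - <<'E'
from bench import robot
import cv2,pickle,numpy as np
ims={n:robot.snapshot(n) for n in("side","scene")};pickle.dump(ims,open("f.pkl","wb"))
a=cv2.resize(ims["side"][120:240,310:470,::-1],(800,600),interpolation=cv2.INTER_CUBIC)[:,:]
b=cv2.resize(ims["scene"][250:370,100:260,::-1],(800,600),interpolation=cv2.INTER_CUBIC)
cv2.imwrite("pics/f1.png",np.hstack([cv2.resize(a,(400,300)),cv2.resize(b,(400,300))]))
E
python3 go.py
```

```text
12.3167 [ 0.4833 -0.4191  0.0787] [ 3.1387 -0.1727 -0.1177] turn [ 0.0037 -0.0034 -0.0003] shift [-0.002 -0.009  0.263]
12.4167 [ 0.4832 -0.4189  0.0784] [ 3.139  -0.1723 -0.1178] turn [ 0.0033 -0.003  -0.0004] shift [ 0.    -0.007  0.26 ]
```

View pics/f1.png

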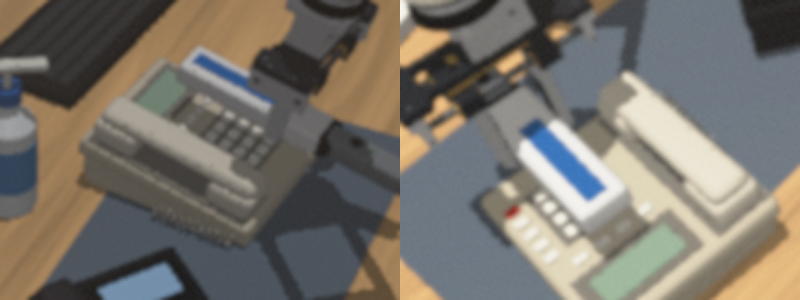

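The side and scene crops show the wand over the keypad, parallel to the face and clear of the handset. Before the last 26 mm, I check the in-hand pose of the wand from its stripe, with no new picture.

```bash
python3 - <<'E'
from h import *
import pickle
from scipy.spatial.transform import Rotation as Q
for t,p,e in(("w1",[.4389,.373,.325],[3.1412,.0007,.1391]),("w3",[.4854,.3777,.2933],[-3.1364,-.0117,.1379]),("k1",[.4432,-.2943,.2837],[-3.1396,.0028,-.096]),("k2",[.4932,-.1998,.2852],[3.141,.0006,-.0972])):
    c,im=pickle.load(open(t+".pkl","rb"));R=Q.from_euler("xyz",e)
    m=im.astype(int);k=((m[:,:,2]-m[:,:,0])>50).astype(np.uint8);k[:,:270]=0;k[:,360:]=0
    N,l,st,ce=cv2.connectedComponentsWithStats(k);i=1+np.argmax(st[1:,4]);print(t,st[i],end=" ")
    if t=="w1": continue
    x,y,w,h=st[i][:4]
    for q in((x+w/2-.5,y-.5),(x+w/2-.5,y+h-.5)):
        o,d=fray(c,q);o=R.inv().apply(o-p);d=R.inv().apply(d);print(np.round(o+d*(-.0306-o[2])/d[2],4),end=" ")
    W=[np.ptp(np.where(l[r]==i)[0])+1 for r in (y+10,y+h-10)];print(W)
E
```

```text
w1 [ 312   73   16   97 1452] w3 [  293    34    50   283 13514] [ 1.221e-01 -1.000e-04 -3.060e-02] [ 0.0026 -0.0003 -0.0306] [np.int64(50), np.int64(44)]
k1 [  292    34    51   283 13628] [ 0.122  -0.0006 -0.0306] [ 0.0024 -0.0008 -0.0306] [np.int64(50), np.int64(44)]
k2 [  292    34    51   283 13625] [ 0.122  -0.0006 -0.0306] [ 0.0024 -0.0007 -0.0306] [np.int64(50), np.int64(44)]
```

The wand has not slipped: the stripe's midpoint is within 0.5 mm of where it was before the grasp. Final descent.

Emit:
move_arm(motion=[0,0,0,0,0,0.08,0,0,0,0,0,-0.005,0.08,0,0,0,0,0,0,0.06,0,0,0,0,0,0,0.04,0,0,0,0,0,0,0,0,0,0,0,0,0,0,0,0,0,0,0,0,0,0,0,0,0,0,0,0,0])

```text
time: 13.08
tool_pos: [0.4871, -0.4182, 0.051]
ee_rot: [3.141, -0.17, -0.118]
wrist_force: [0.7, 0.3, -2.4]
width: 0.0478
finger_force: 30.0
```

```bash
python3 go.py; python3 - <<'E'
from bench import robot
import cv2,pickle,numpy as np
a=robot.snapshot("scene");b=robot.snapshot("side");z=pickle.load(open("d0.pkl","rb"))
d=lambda n,im,x,y,w,h:(np.abs(im.astype(int)-z[n][1])[y:y+h,x:x+w].mean())
print("glove/mask/bottle diffs",d("scene",a,285,140,60,50),d("scene",a,360,190,70,60),d("scene",a,270,295,32,52),d("side",b,280,285,120,95),d("side",b,300,145,28,60))
o=robot.get_obs();print(o["wrist_force"],o["width"],o["finger_force"],np.abs(o["qvel"]).max())
E
python3 go.py
```

```text
13.0833 [ 0.4871 -0.4182  0.051 ] [ 3.1409 -0.1703 -0.118 ] turn [ 0.001  -0.0004 -0.0007] shift [ 0.009  0.005 -0.017]
glove/mask/bottle diffs 5.156555555555555 1.0021428571428572 1.055088141025641 6.645087719298246 5.535912698412698
[ 0.53924776  0.35842403 -3.20119344] 0.04791761620053568 29.99936878681183 0.0017301939798941306
13.1833 [ 0.4871 -0.4182  0.0511] [ 3.1408 -0.1704 -0.118 ] turn [ 0.0011 -0.0005 -0.0006] shift [ 0.009  0.005 -0.016]
```

Emit:
move_arm(motion=[0,0,0,0.008,0,-0.015,0,0,0,0,0,0,0,0,0,0,0,0,0,0,0,0,0,0,0,0,0,0,0,0,0,0,0,0,0,0,0,0,0,0,0,0])

```text
time: 13.68
tool_pos: [0.4874, -0.418, 0.0521]
ee_rot: [3.142, -0.17, -0.118]
wrist_force: [0.7, 0.3, -2.5]
width: 0.0476
finger_force: 30.0
```

```bash
python3 go.py; python3 - <<'E'
from bench import robot
import cv2,numpy as np
a=robot.snapshot("side");b=robot.snapshot("scene")
r=lambda im:cv2.resize(im[:,:,::-1],(400,300),interpolation=cv2.INTER_AREA)
z=lambda im,x,y:cv2.resize(im[y:y+90,x:x+120,::-1],(400,300),interpolation=cv2.INTER_CUBIC)
cv2.imwrite("pics/end.png",np.vstack([np.hstack([r(a),r(b)]),np.hstack([z(a,330,130),z(b,120,285)])]))
E
```

```text
13.6833 [ 0.4874 -0.418   0.0521] [ 3.1416 -0.1696 -0.1181] turn [ 0.0002  0.0005 -0.0007] shift [ 0.005  0.008 -0.006]
```

View pics/end.png

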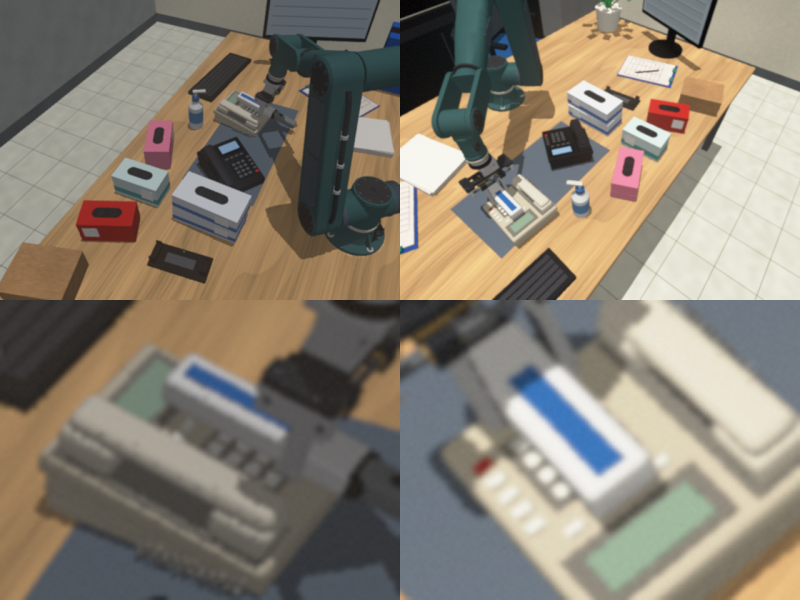

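The wand hovers over the keypad, parallel to the face. Nothing else has moved, and the dock is empty. I hand the job in.

```bash
python3 -c "
from bench import robot
print(robot.close_job())"
```

```text
the job is handed in; nothing more can be done
None
```

The UV wand is held steady about 2 cm above the beige phone's number keys, lamp down, centred and parallel to the sloping face; the cartons and pump bottle were not disturbed, no contact with either phone was seen, and the job was handed in at about 14 s.

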